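# Tidy the spice row and hover the last jar over its place

## Task

Tidy the spice jars into the row in the wooden rack: first set the red-lidded jar upright on the red pad in its bay and let go of it, leaving the green-lidded jar in its place on the green pad. Then lift the yellow-lidded jar across and keep it hovering upright about 2 cm above the middle of the yellow pad, touching neither pad, rack nor the other jars and never setting it down there: I want to wipe under it, so finish while still holding it in the gripper. Leave the candle and the pepper shaker where they stand.

Things in the scene. Friction and masses are not known exactly. Their poses are not given: they have to be found in the camera images.
- rack: Fixed low beech spice rack, 76 mm (x) by 204 mm (y, long). Three bays along y, centres 62 mm apart (y -62, 0, 62 mm), each 60 (x) by 56 (y) mm inside, floor 10 mm above the worktop. Long rails rise to 28 mm, end panels to 38, dividers to 24 mm above the worktop. Jars in a full row stand 16 mm apart: grip with the fingers closing along the rack's x axis. Origin: centre of underside.
- red_pad: The red pad, a 54x52x2 mm plastic liner lying fixed in one of the rack's three bays; which bay varies. Origin: centre of its underside, so its upper face is 2 mm above the origin; x and y axes parallel to the rack's.
- green_pad: The green pad, a 54x52x2 mm plastic liner lying fixed in one of the rack's three bays; which bay varies. Origin: centre of its underside, so its upper face is 2 mm above the origin; x and y axes parallel to the rack's.
- yellow_pad: The yellow pad, a 54x52x2 mm plastic liner lying fixed in one of the rack's three bays; which bay varies. Origin: centre of its underside, so its upper face is 2 mm above the origin; x and y axes parallel to the rack's.
- red_jar: Spice jar with a red lid, loose, clear body, 45 mm across and 109 mm tall, about 110 g (its mass varies by about a third); the lid is a 44 mm wide cylinder that makes up the top 20 mm. Origin: centre of its underside; z up. Starts on the hob cover right of the rack.
- yellow_jar: Spice jar with a yellow lid, loose, clear body, 44 mm across and 100 mm tall, about 110 g (its mass varies by about a third); the lid is a 43 mm wide cylinder that makes up the top 20 mm. Origin: centre of its underside; z up. Starts on the hob cover beside the red-lidded one; which of them is nearer the rack varies.
- green_jar: Spice jar with a green lid, loose, clear body, 46 mm across and 106 mm tall, about 110 g (its mass varies by about a third); the lid is a 45 mm wide cylinder that makes up the top 20 mm. Origin: centre of its underside; z up. Already stands on the green pad in the rack; stays there.
- hob_cover_1: Round flat hob cover, 190 mm across, brown with a speckled light top, fixed on the hob; its flat top is 24 mm above its origin, 36 mm above the worktop. The red- and yellow-lidded jars start on it. Mind the wall cupboard left of it: its lower front edge, 0.51 m above the worktop, runs 0.1 to 0.16 m behind the middle of the rack; keep the wrist on the robot's side of it.
- candle: Plain green pillar candle, 52 mm across, 144 mm tall, loose, standing between the jars and the rack; to be left alone. Origin: centre of its underside.
- pepper: Pepper shaker with a grey top, 44 mm across, 90 mm tall, loose, standing between the jars and the rack, nearer the robot than the candle; to be left alone. Origin: centre of its underside.
There are look-alikes about, which are no part of the job. Leave any blue, orange or pink look-alike of the green_jar alone.

How it is judged:
On the way:
1. the red-lidded jar stands upright on the red pad, let go (horizontal distance between red_jar and red_pad below 0.014 m and z of red_jar in the frame of red_pad between -0.003 and 0.006 m and angle between red_jar's own z axis and vertical below 0.1 rad and contact force between red_jar and the fingers below 0.1 N and linear speed of red_jar below 0.03 m/s), for 0.3 s.
At the end, for the whole second after the job is handed in: Red and green jars stand upright (0.1 rad) on their own pads, centred within 14 mm, the red let go and at rest. The yellow jar is gripped, still, upright (0.12 rad), centred within 14 mm over its pad, underside 8 to 35 mm above the pad, touching no rack, pad or jar (all of step 1 and horizontal distance between green_jar and green_pad below 0.014 m and z of green_jar in the frame of green_pad between -0.003 and 0.006 m and angle between green_jar's own z axis and vertical below 0.1 rad and z of yellow_jar in the frame of yellow_pad between 0.01 and 0.037 m and horizontal distance between yellow_jar and yellow_pad below 0.014 m and angle between yellow_jar's own z axis and vertical below 0.12 rad and linear speed of yellow_jar below 0.02 m/s and contact force between yellow_jar and the fingers above 0.5 N and contact force between yellow_jar and rack below 0.2 N and contact force between yellow_jar and yellow_pad below 0.2 N and contact force between yellow_jar and red_jar below 0.2 N and contact force between yellow_jar and green_jar below 0.2 N); the arm keeps its last pose, push and grip.
It fails at once if the yellow-lidded jar is set down on the yellow pad (contact force between yellow_jar and yellow_pad above 1 N).
It fails at once if the green-lidded jar is displaced by more than 20 mm or tipped (distance of green_jar from where it was at the start of the episode above 0.02 m or angle between green_jar's own z axis and vertical above 0.35 rad).
It fails at once if the candle is displaced by more than 20 mm or tipped (distance of candle from where it was at the start of the episode above 0.02 m or angle between candle's own z axis and vertical above 0.3 rad).
It fails at once if the pepper is displaced by more than 20 mm or tipped (distance of pepper from where it was at the start of the episode above 0.02 m or angle between pepper's own z axis and vertical above 0.3 rad).
It also fails if it takes over 59 s, if anything falls off the work surface, if the arm or the gripper's body presses on something with over 40 N, if the wrist force passes 120 N, or if a joint passes its speed limit or range.

## Robot

A 6-joint arm with a two-finger parallel gripper is mounted at the origin on a cart in front of the work surface, level with it; the furniture and walls round the work are solid. World frame = base frame: x ahead of the robot, y to its left, z up, the work surface at z = 0. Lengths are in m, angles in rad, forces in N, time in s.
With the tool pointing down it reaches from about 0.375 to 0.9 m from the base axis. Payload 3.1 kg.
Tool frame: the origin (TCP) lies between the finger pads; the fingertips stand robot.tip_extent ahead of it and the grasp point (between the pads) lies 3 mm ahead of it (robot.tip_extent is the distance from the TCP to the fingertips, in m); z points along the fingers, x is the direction in which the jaws open and shut, and the axes are right-handed (so a half turn about z gives the same grasp; the last joint's range is limited). The gripper opens to 87 mm and grips with 3 to 60 N. Pads are 19 mm wide; open, the fingers measure 117 mm over their backs; the gripper's body (75 mm by 190 mm) begins 51 mm behind the grasp point.
Start: joints at [0.924, 0.527, 1.433, -0, 1.181, -0.178], TCP at [0.282, 0.558, 0.245] pointing down, gripper open.
Joint ranges: [-3.08, 3.08], [-0.75, 2.2], [0.22, 2.44], [-1.43, 4.57], [0, 2.65], [-2.85, 2.85]. Speed limits (rad/s): [2.79, 2.79, 3.14, 3.14, 3.14, 3.14].

## Interface

Orientations are given as a unit quaternion [x, y, z, w].
In Python, from rig import robot, cams gives the robot as it stands.
- The arm moves only by the tool carry_out, never from a script. Its argument "steps" is a list of rows, each a list of 3 entries, a list of its own where there are three numbers: the shift along the world's x, y, z in cm, then the turn about the world's z in degrees, then the closure, from 0 (fully open) to 1 (shut). In form: [[[dx, dy, dz], spin, fingers], ...]. A call has 1 to 10 rows; each row shifts and turns the pose as measured when the row begins; what a row does not reach is not made up. A row lasts 1/10 s, in which the tool goes at most 50 mm and 8.59 degrees, less where a joint would pass 70% of its speed; a pose out of reach is approached as far as the arm can. A call with a gripper value outside its range is refused whole. The fingers move at their own pace and stop on an object; "squeeze" is the grip in N (left out, the last holds). Time passes only in rows, so rows that do not move let the fingers close. It gives the time, the measured TCP pose, the force and the opening at its end, in the units of the state.
- robot.get_obs(): the state, without advancing time (a new reading comes with each control period).
- cams.camera(name): name is "scene" or "top"; returns a dict with "pixels" (384x512x3 uint8, red, green, blue), "fx", "fy", "cx", "cy" (pixels), "k1" (the pictures are not rectified: a ray, as slopes to the right and down, at radius r is drawn at 1 + k1 r^2 times it, then the intrinsics apply), "eye" and "rotation" of the camera in the world. Camera axes: x right, y up, looking along -z (the intrinsics and any distortion apply to the point x, -y, -z); pixel columns grow to the right and rows downward; lengths in m; the calibration is good to about 2 mm. A picture is of the moment at which its call begins. There is no depth.
- robot.hand_in(): hands the job in, once; it reports no verdict.
The state is a dict: "time": time; "q": joint angles; "joint_velocities": joint speeds; "joint_torque": joint torques, N m; "position": TCP position; "tool_rot": TCP orientation; "ft_force": force on the tool from outside, world axes, zero at the start; "moment": the same for the moment, N m; "grip_width": finger opening in m.
Only numpy, scipy, OpenCV 4.12 (cv2) and the standard library are available. Lean on these libraries where they do the work, as an engineer would, in place of code of your own. Each camera call takes 0.05 s, during which the arm holds its last target. There are 200 camera calls.

## Working session

There is one attempt and no reset: what is moved stays moved. The work goes in short steps, Python scripts to look and compute and a tool call to move; the robot and the scene stay as the last step left them, time stands still between calls to the robot, and variables do not carry over. Pictures are saved under pics/ and viewed, about 8 in all and at most 12, crops included, and the job is handed in when it is done.

Besides the shell and the picture viewer there is one more tool, called after "Call:" by a JSON object that holds its "api" and its "payload". carry_out: Moves the arm, as the interface text tells. Its arguments: {"type":"object","properties":{"steps":{"type":"array"},"squeeze":{"type":"number"}},"required":["steps"]}

```bash
mkdir -p pics; cat > h.py <<'E'
import numpy as np, cv2
from rig import robot, cams
def snap(n,f):
    c=cams.camera(n); cv2.imwrite(f,cv2.cvtColor(np.array(c["pixels"]),cv2.COLOR_RGB2BGR)); return c
def ray(c,u,v):
    x=np.array([(u-c["cx"])/c["fx"],(v-c["cy"])/c["fy"]]); s=x.copy()
    for _ in range(20): s=x/(1+c["k1"]*(s@s))
    d=np.array(c["rotation"])@np.array([s[0],-s[1],-1]); return np.array(c["eye"]),d
def at(c,u,v,z):
    e,d=ray(c,u,v); return e+d*(z-e[2])/d[2]
def proj(c,p):
    q=np.array(c["rotation"]).T@(np.array(p)-np.array(c["eye"])); s=np.array([q[0],-q[1]])/-q[2]; s=s*(1+c["k1"]*(s@s))
    return np.array([s[0]*c["fx"]+c["cx"],s[1]*c["fy"]+c["cy"]])
E
python3 - <<'E'
from h import *
for n in("scene","top"):
    c=snap(n,f"pics/{n}0.png"); print(n,c["eye"],np.round(c["rotation"],3).tolist(),c["fx"],c["k1"])
o=robot.get_obs(); print(o["time"],o["position"],o["tool_rot"],o["grip_width"],robot.tip_extent)
E
```

```text
scene [-0.08448826 -0.39371149  1.10123149] [0.313, -0.121, -0.314, 0.888] 470.7999840095 -0.07291712490701763
top [0.36236574 0.29093125 1.26216203] [-0.024, 0.035, 0.708, -0.705] 380.18308761307685 -0.07231966557457654
0.1 [0.28139709 0.55736374 0.24367087] [ 8.51730776e-01  5.23978731e-01 -9.21485702e-04  3.54875510e-04] 0.08717515715914549 0.022
```

View pics/scene0.png

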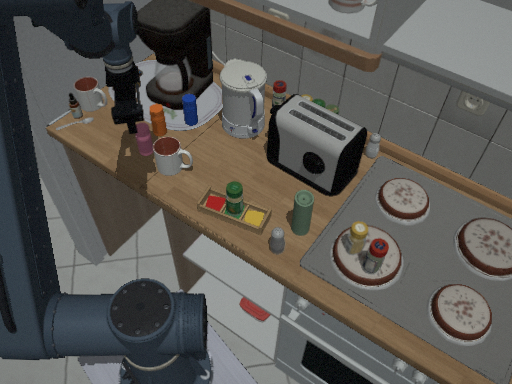

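View pics/top0.png

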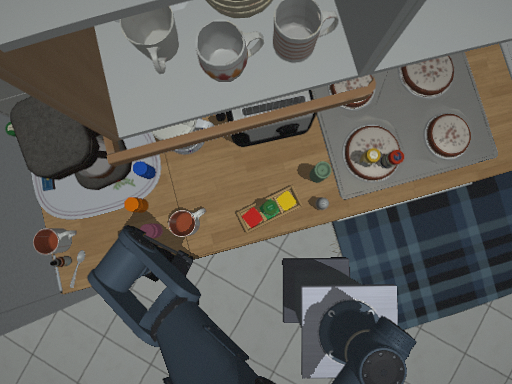

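The scene view shows the rack near (233,210) with red, green and yellow pads left to right. The jars are on the hob cover at yellow (358,240) and red (376,255), the candle is at (302,212) and the pepper at (277,240). The top view shows the rack at (268,208) and the jars at (373,156) and (396,157). Next I'll crop in.

```bash
sed -i 's/np.array(c\["rotation"\])/Rm(c)/g; 2a from scipy.spatial.transform import Rotation as R\ndef Rm(c): return R.from_quat(c["rotation"]).as_matrix()' h.py
python3 - <<'E'
from h import *
a=cv2.imread("pics/scene0.png")[170:290,190:410]; b=cv2.imread("pics/top0.png")[110:230,225:425]
a=cv2.resize(a,None,fx=3.6,fy=2.5*1,interpolation=2) if 0 else cv2.resize(a,(660,360),interpolation=2)
b=cv2.resize(b,(800,480),interpolation=2)
cv2.imwrite("pics/b.png",b)
# color masks
s=cams.camera("scene");t=cams.camera("top")
for n,c,(x0,y0,x1,y1) in (("scene",s,(190,170,410,290)),("top",t,(225,110,425,230))):
    im=cv2.cvtColor(np.array(c["pixels"]),cv2.COLOR_RGB2HSV)
    for nm,lo,hi in(("red",(0,170,90),(6,255,255)),("red2",(174,170,90),(180,255,255)),("yel",(20,150,110),(32,255,255)),("grn",(55,90,30),(85,255,255))):
        m=cv2.inRange(im,lo,hi); k=np.zeros_like(m); k[y0:y1,x0:x1]=m[y0:y1,x0:x1]
        N,_,st,ce=cv2.connectedComponentsWithStats(k)
        for i in range(1,N):
            if st[i,4]>25: print(n,nm,st[i].tolist(),ce[i].round(1))
for p in ((0,0,0),(.5,0,0),(.5,.2,0)): print(proj(t,p),proj(s,p))
E
```

```text
scene red [206, 196, 20, 15, 207] [215.1 202.3]
scene red [371, 239, 17, 16, 118] [379.5 246.5]
scene yel [244, 210, 20, 17, 230] [253.7 217.1]
scene grn [227, 182, 15, 16, 193] [234.  189.7]
scene grn [225, 201, 17, 14, 111] [232.9 207.5]
top red [390, 150, 14, 14, 86] [396.2 156.4]
top red [242, 207, 21, 21, 247] [252.1 217.1]
top yel [367, 149, 14, 13, 76] [372.9 155.3]
top yel [276, 190, 20, 21, 252] [286.1 200.4]
top grn [260, 199, 19, 21, 199] [269.1 208.6]
[349.86256959 332.2880331 ] [166.04758462 371.46127261]
[347.42181175 180.92545909] [321.03243499 256.0972095 ]
[288.05743554 181.02874577] [273.30352825 210.32127149]
```

View pics/b.png

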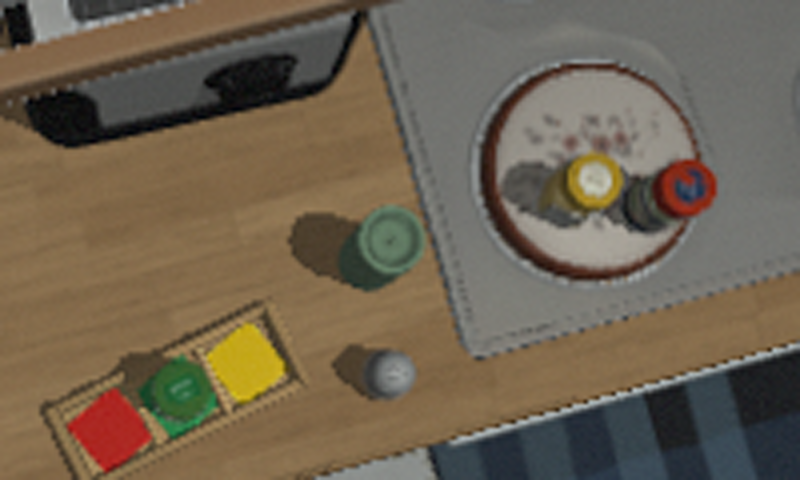

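```bash
python3 - <<'E'
from h import *
s=cams.camera("scene");t=cams.camera("top")
P=dict(yl=(373.3,155.3,.136),rl=(396.3,156.7,.145),gl=(270.2,207.0,.118),cand=(322.8,170.5,.144),pep=(322.5,203.2,.09),rp=(252.1,217.1,.012),yp=(286.1,200.4,.012))
W={}
for k,(u,v,z) in P.items():
    W[k]=at(t,u,v,z); print(k,W[k].round(4),"scene px",proj(s,W[k]).round(1))
for k,u,v,z in(("rp",215.1,202.3,.012),("yp",253.7,217.1,.012)): print("scene",k,at(s,u,v,z).round(4))
d=W["yp"]-W["rp"]; print("sep",np.linalg.norm(d),"yaw of rack y",np.degrees(np.arctan2(d[1],d[0])),"mid",(W["yp"]+W["rp"])/2)
d=W["rl"]-W["yl"];print("jars",d,np.linalg.norm(d))
o=robot.get_obs();print(R.from_quat(o["tool_rot"]).as_matrix().round(3).tolist())
x,y=np.array([]),0
i=cv2.resize(cv2.imread("pics/scene0.png")[170:290,190:410],None,fx=3.6,fy=3.6,interpolation=2); cv2.imwrite("pics/a.png",i)
E
```

```text
yl [ 0.5632 -0.0498  0.136 ] scene px [359.7 227.4]
rl [ 0.5575 -0.1175  0.145 ] scene px [379.3 244.3]
gl [0.4086 0.263  0.118 ] scene px [234.9 186.4]
cand [0.5156 0.1065 0.144 ] scene px [304.  196.6]
pep [0.4209 0.1002 0.09  ] scene px [277.  228.6]
rp [0.38  0.32  0.012] scene px [215.7 202.6]
yp [0.4345 0.2079 0.012 ] scene px [254.4 217.5]
scene rp [0.3792 0.322  0.012 ]
scene yp [0.4338 0.2101 0.012 ]
sep 0.12463661543595571 yaw of rack y -64.05923085363062 mid [0.40722621 0.26391868 0.012     ]
jars [-0.00565414 -0.0677569   0.009     ] 0.06858546680625859
[[0.451, 0.893, -0.0], [0.893, -0.451, -0.001], [-0.001, -0.0, -1.0]]
```

View pics/a.png

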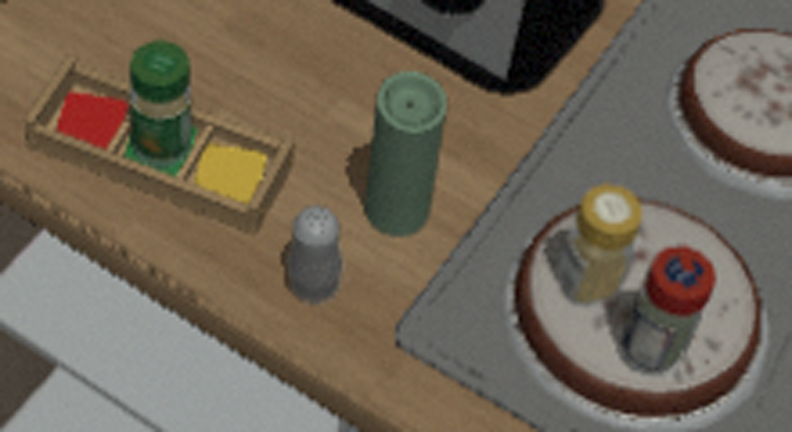

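Both cameras agree to about 2 mm. The rack's x axis is at 26° and the pads sit at red (.380,.321) and yellow (.434,.209). I'll move above the red jar with the jaws turned to 26°.

Call:
{"api": "carry_out", "payload": {"steps": [[[1.5,-3.7,0],-3.7,0],[[1.8,-4.5,0],-3.7,0],[[1.8,-4.5,0],-3.7,0],[[1.8,-4.5,0],-3.7,0],[[1.8,-4.5,0],-3.7,0],[[1.8,-4.5,0],-3.7,0],[[1.8,-4.5,0],-3.7,0],[[1.8,-4.5,0],-3.7,0],[[1.8,-4.5,0],-3.7,0],[[1.8,-4.5,0],-3.7,0]]}}

```text
time: 1.3
position: [0.4608, 0.1073, 0.2453]
tool_rot: [0.975, 0.22, 0.005, -0.0]
ft_force: [0.4, 1.3, 0.4]
grip_width: 0.0874
```

Call:
{"api": "carry_out", "payload": {"steps": [[[1.8,-4.3,0],0.5,0],[[1.8,-4.3,0],0,0],[[1.8,-4.3,0],0,0],[[1.8,-4.3,0],0,0],[[1.5,-3.3,0],0,0],[[0.6,-1.2,0],0,0],[[0,0,0],0,0],[[0,0,0],0,0]]}}

```text
time: 2.1
position: [0.5583, -0.1258, 0.246]
tool_rot: [0.976, 0.219, 0.007, 0.001]
ft_force: [0.3, -0.5, 0.8]
grip_width: 0.0867
```

Call:
{"api": "carry_out", "payload": {"steps": [[[-0.1,0.8,0],0,0],[[0,0,0],0,0],[[0,0,-3.0],0,0],[[0,0,-3.0],0,0],[[0,0,0],0,0],[[0,0,0],0,0]]}}

```text
time: 2.7
position: [0.5548, -0.1074, 0.1872]
tool_rot: [0.974, 0.224, 0.007, -0.0]
ft_force: [-0.8, -0.2, -0.1]
grip_width: 0.0871
```

```bash
python3 - <<'E'
from h import *
c=snap("scene","pics/s1.png"); i=cv2.imread("pics/s1.png")[120:320,270:470]
d=snap("top","pics/t1.png"); j=cv2.imread("pics/t1.png")[70:270,310:510]
cv2.imwrite("pics/c1.png",cv2.resize(np.hstack([i,j]),None,fx=2,fy=2,interpolation=2))
o=robot.get_obs();print(o["position"],R.from_quat(o["tool_rot"]).as_matrix().round(3).tolist())
E
```

```text
[ 0.55509039 -0.10776827  0.18766683] [[0.899, 0.437, 0.015], [0.437, -0.899, 0.003], [0.015, 0.004, -1.0]]
```

View pics/c1.png

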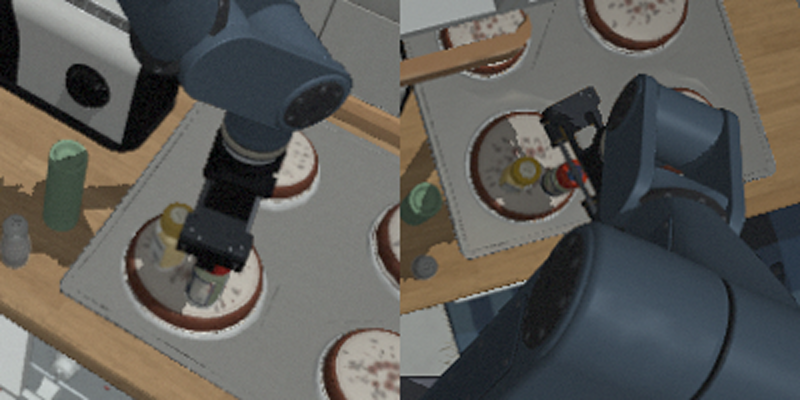

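The jaws sit above the red jar, about 1 cm off towards yellow. I'll correct that and descend.

Call:
{"api": "carry_out", "payload": {"steps": [[[0.2,-0.9,0],0,0],[[0,0,0],0,0],[[0,0,0],0,0],[[0,0,0],0,0],[[0,0,0],0,0]]}}

```text
time: 3.3
position: [0.5596, -0.1188, 0.1919]
tool_rot: [0.975, 0.224, 0.011, 0.003]
ft_force: [0.3, 0.0, 0.3]
grip_width: 0.087
```

Call:
{"api": "carry_out", "payload": {"steps": [[[-0.2,0.1,-2.5],0,0],[[0,0,-2.5],0,0],[[0,0,-1.5],0,0],[[0,0,-1.0],0,0],[[0,0,0],0,0]]}}

```text
time: 3.8
position: [0.5587, -0.1184, 0.1161]
tool_rot: [0.975, 0.224, 0.013, 0.004]
ft_force: [0.3, -0.0, -0.3]
grip_width: 0.087
```

Call:
{"api": "carry_out", "payload": {"steps": [[[0,0,-0.4],0,0],[[0,0,0],0,1],[[0,0,0],0,1],[[0,0,0],0,1],[[0,0,0],0,1],[[0,0,0],0,1],[[0,0,0],0,1],[[0,0,0],0,1]], "squeeze": 25}}

```text
time: 4.6
position: [0.5605, -0.1193, 0.115]
tool_rot: [0.974, 0.224, 0.015, 0.006]
ft_force: [-0.6, -0.0, -1.0]
grip_width: 0.0431
```

Call:
{"api": "carry_out", "payload": {"steps": [[[0,0,3],0,1],[[0,0,4.5],0,1],[[0,0,4.5],0,1],[[0,0,2],0,1],[[-2,3,0.3],0,1],[[-2,4,0],0,1]]}}

```text
time: 5.2
position: [0.5211, -0.0516, 0.2613]
tool_rot: [0.975, 0.221, 0.016, 0.006]
ft_force: [0.3, 1.4, -1.7]
grip_width: 0.0436
```

```bash
python3 - <<'E'
from h import *
o=robot.get_obs();print(o["position"],o["q"],R.from_quat(o["tool_rot"]).as_matrix().round(3).tolist(),o["ft_force"])
E
```

```text
[ 0.52112713 -0.05157143  0.26125742] [-0.31555571  0.35742891  1.68793553  0.00687951  1.06305453 -0.76408239] [[0.902, 0.43, 0.033], [0.431, -0.902, -0.005], [0.028, 0.019, -0.999]] [ 0.26266428  1.41714059 -1.73759862]
```

Call:
{"api": "carry_out", "payload": {"steps": [[[-2.2,4,0],0,1],[[-2.2,4,0],0,1],[[-1.7,4.4,0],0,1],[[-1.2,4.5,0],0,1],[[-1.2,4.5,0],0,1],[[-1.2,4.5,0],0,1],[[-1.2,4.5,0],0,1],[[-1,3.5,0],0,1],[[0,0,0],0,1],[[0,0,0],0,1]]}}

```text
time: 6.2
position: [0.39, 0.3028, 0.2607]
tool_rot: [0.975, 0.221, 0.016, 0.005]
ft_force: [0.4, -0.2, -1.7]
grip_width: 0.0434
```

Call:
{"api": "carry_out", "payload": {"steps": [[[-0.9,1.5,-3],0,1],[[0,0,-4],0,1],[[0,0,-2],0,1],[[0,0,0],0,1],[[0,0,0],0,1]]}}

```text
time: 6.7
position: [0.3839, 0.3142, 0.1696]
tool_rot: [0.976, 0.218, 0.018, 0.005]
ft_force: [0.1, -0.1, -1.5]
grip_width: 0.0436
```

```bash
python3 - <<'E'
from h import *
c=snap("scene","pics/s2.png"); i=cv2.imread("pics/s2.png")[110:260,150:350]
d=snap("top","pics/t2.png"); j=cv2.imread("pics/t2.png")[140:290,170:370]
cv2.imwrite("pics/c2.png",cv2.resize(np.hstack([i,j]),None,fx=2,fy=2,interpolation=2))
o=robot.get_obs();print(o["position"],R.from_quat(o["tool_rot"]).as_matrix().round(3).tolist())
E
```

```text
[0.38423615 0.31467743 0.17033595] [[0.904, 0.426, 0.039], [0.426, -0.905, -0.001], [0.035, 0.017, -0.999]]
```

View pics/c2.png

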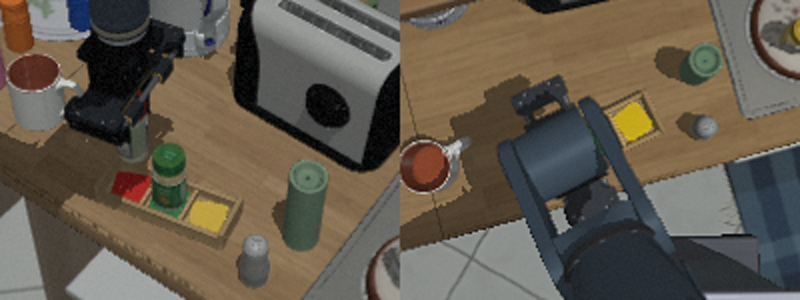

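Call:
{"api": "carry_out", "payload": {"steps": [[[-0.3,0.4,-2.5],0,1],[[0,0,-2.0],0,1],[[0,0,-0.5],0,1],[[0,0,0],0,1]]}}

```text
time: 7.2
position: [0.3866, 0.32, 0.1251]
tool_rot: [0.976, 0.217, 0.026, 0.003]
ft_force: [-0.6, -0.2, -1.5]
grip_width: 0.043
```

```bash
python3 - <<'E'
from h import *
c=snap("scene","pics/s3.png"); i=cv2.imread("pics/s3.png")[150:240,180:290]
o=robot.get_obs();p=o["position"];print(p)
i=cv2.resize(i,None,fx=7,fy=6.5*7/6.5,interpolation=2)
M=R.from_quat(o["tool_rot"]).as_matrix()
b=p+[-.0013,.0027,0]+M[:,2]*.079   # jar bottom
print(b)
for k in range(40):
    t=k*np.pi/20
    q=b+.0225*(M[:,0]*np.cos(t)+M[:,1]*np.sin(t)); u,v=(proj(c,q)-[180,150])*7; cv2.circle(i,(int(u),int(v)),1,(255,255,0),-1)
    q=np.array([.3797,.321,.012])+.0225*np.array([np.cos(t),np.sin(t),0]); u,v=(proj(c,q)-[180,150])*7; cv2.circle(i,(int(u),int(v)),1,(255,0,255),-1)
cv2.imwrite("pics/c3.png",cv2.resize(i,(733,600)))
E
```

```text
[0.38690362 0.32009033 0.12543293]
[0.38975714 0.32329409 0.04654381]
```

View pics/c3.png

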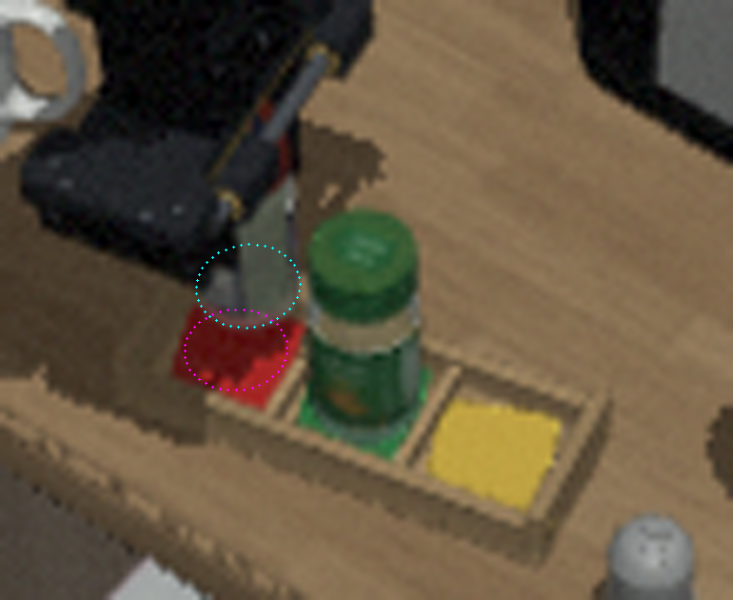

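The projected underside circle matches the jar. It needs about −1 cm in x, then lowering.

Call:
{"api": "carry_out", "payload": {"steps": [[[-1.2,-0.2,-0.5],0,1],[[-0.1,0,-1.2],0,1],[[0,0,0],0,1],[[0,0,0],0,1]]}}

```text
time: 7.65
position: [0.3733, 0.3184, 0.1114]
tool_rot: [0.976, 0.217, 0.029, 0.002]
ft_force: [0.1, 1.1, -1.1]
grip_width: 0.0432
```

Call:
{"api": "carry_out", "payload": {"steps": [[[0.3,0,-0.9],0,1],[[0,0,-0.6],0,1],[[0,0,0],0,1]]}}

```text
time: 7.95
position: [0.3769, 0.3189, 0.0966]
tool_rot: [0.976, 0.217, 0.03, 0.001]
ft_force: [-0.9, -0.5, -1.1]
grip_width: 0.0439
```

Call:
{"api": "carry_out", "payload": {"steps": [[[0,0,-0.4],0,1],[[0,0,-0.2],0,1],[[0,0,0],0,1]]}}

```text
time: 8.25
position: [0.3771, 0.3189, 0.0911]
tool_rot: [0.976, 0.217, 0.03, 0.001]
ft_force: [-0.7, 0.5, 1.7]
grip_width: 0.0433
```

Contact is felt, so I'll release.

Call:
{"api": "carry_out", "payload": {"steps": [[[0,0,0],0,0.3],[[0,0,0],0,0],[[0,0,0],0,0],[[0,0,0],0,0],[[0,0,2],0,0],[[0,0,3.5],0,0],[[0,0,4.5],0,0],[[0,0,4.5],0,0],[[0,0,1],0,0]]}}

```text
time: 9.15
position: [0.3755, 0.3178, 0.2486]
tool_rot: [0.976, 0.217, 0.027, 0.002]
ft_force: [0.1, 0.8, 0.4]
grip_width: 0.0865
```

Call:
{"api": "carry_out", "payload": {"steps": [[[1,-3,0],0,0],[[2.1,-4.2,0],0,0],[[2.1,-4.2,0],0,0],[[2.1,-4.2,0],0,0],[[2.1,-4.2,0],0,0],[[2.1,-4.2,0],0,0],[[2.1,-4.2,0],0,0],[[1.5,-3,0],0,0],[[0,0,0],0,0],[[0,0,0],0,0]]}}

```text
time: 10.15
position: [0.5317, -0.0063, 0.2529]
tool_rot: [0.975, 0.218, 0.034, 0.002]
ft_force: [0.3, 0.8, -0.4]
grip_width: 0.0873
```

```bash
python3 - <<'E'
from h import *
c=snap("scene","pics/s4.png"); d=snap("top","pics/t4.png")
i=cv2.resize(cv2.imread("pics/s4.png")[160:280,190:410],(660,360),interpolation=2)
cv2.imwrite("pics/c4.png",i)
o=robot.get_obs();print(o["position"],R.from_quat(o["tool_rot"]).as_matrix().round(3).tolist())
for n,c in(("s",c),("t",d)): print(n,"exp red lid",proj(c,[.3797,.321,.121]),"exp yl",proj(c,[.5632,-.0498,.136]))
for n,c,(x0,y0,x1,y1) in (("scene",c,(190,160,410,290)),("top",d,(225,110,425,230))):
    im=cv2.cvtColor(np.array(c["pixels"]),cv2.COLOR_RGB2HSV)
    m=cv2.inRange(im,(0,150,60),(6,255,255)); k=np.zeros_like(m); k[y0:y1,x0:x1]=m[y0:y1,x0:x1]
    N,_,st,ce=cv2.connectedComponentsWithStats(k)
    for q in range(1,N):
        if st[q,4]>25: print(n,st[q].tolist(),ce[q].round(1))
E
```

```text
[ 0.53155506 -0.0052757   0.25308485] [[0.901, 0.428, 0.067], [0.428, -0.904, 0.011], [0.066, 0.018, -0.998]]
s exp red lid [213.64256213 178.06353771] exp yl [359.76498997 227.37385339]
t exp red lid [250.90620167 216.67965321] exp yl [373.30592073 155.2846855 ]
scene [242, 207, 21, 21, 183] [252.2 216.9]
top [242, 207, 21, 21, 183] [252.2 216.9]
```

View pics/c4.png

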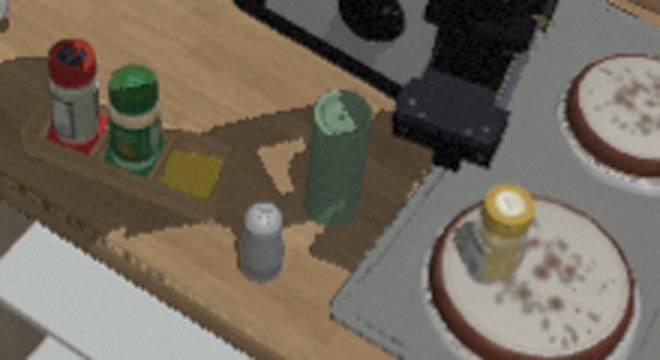

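The red jar stands upright on its pad. The tool has picked up about 0.07 rad of outward lean, which the jar would inherit. A half turn of the wrist puts that lean on the other side, so later sag cancels it. I'll combine the turn with the move to yellow.

Call:
{"api": "carry_out", "payload": {"steps": [[[0.6,-0.9,0],-8.5,0],[[0.6,-0.9,0],-8.5,0],[[0.6,-0.9,0],-8.5,0],[[0.6,-0.9,0],-8.5,0],[[0.6,-0.9,0],-8.5,0],[[0,0,0],-8.5,0],[[0,0,0],-8.5,0],[[0,0,0],-8.5,0],[[0,0,0],-8.5,0],[[0,0,0],-8.5,0]]}}

```text
time: 11.25
position: [0.5533, -0.0331, 0.2525]
tool_rot: [0.863, -0.505, 0.02, 0.021]
ft_force: [-0.2, 0.1, -0.1]
grip_width: 0.0871
```

```bash
python3 - <<'E'
from h import *
o=robot.get_obs();print(o["position"],np.round(o["q"],3),R.from_quat(o["tool_rot"]).as_matrix().round(3).tolist())
E
```

```text
[ 0.55327466 -0.03305611  0.25250281] [-0.234  0.417  1.614 -0.059  1.084  0.852] [[0.49, -0.872, 0.014], [-0.87, -0.489, -0.057], [0.056, 0.016, -0.998]]
```

Call:
{"api": "carry_out", "payload": {"steps": [[[0.5,-0.8,0],-8.5,0],[[0.5,-0.8,0],-8.5,0],[[0,0,0],-8.5,0],[[0,0,0],-8.5,0],[[0,0,0],-8.5,0],[[0,0,0],-8.5,0],[[0,0,0],-8.5,0],[[0,0,0],-8.5,0],[[0,0,0],-8.5,0],[[0,0,0],-7,0]]}}

```text
time: 12.25
position: [0.5549, -0.0284, 0.2522]
tool_rot: [-0.299, 0.954, 0.004, -0.03]
ft_force: [-0.2, -0.1, 0.5]
grip_width: 0.087
```

```bash
python3 - <<'E'
from h import *
o=robot.get_obs();print(o["position"],np.round(o["q"],3),R.from_quat(o["tool_rot"]).as_matrix().round(3).tolist())
E
```

```text
[ 0.55487435 -0.02840545  0.25224738] [-0.24   0.448  1.559 -0.026  1.19   2.304] [[-0.819, -0.57, -0.059], [-0.571, 0.821, -0.011], [0.055, 0.025, -0.998]]
```

Call:
{"api": "carry_out", "payload": {"steps": [[[0.8,-2.1,-2],0,0],[[0,0,-4],0,0],[[0,0,-2],0,0],[[0,0,0],0,0],[[0,0,0],0,0]]}}

```text
time: 12.75
position: [0.5612, -0.0411, 0.1723]
tool_rot: [-0.304, 0.952, 0.004, -0.029]
ft_force: [0.2, -0.7, -0.7]
grip_width: 0.0868
```

Call:
{"api": "carry_out", "payload": {"steps": [[[0.2,-0.9,-1],0,0],[[0,0,-2.5],0,0],[[0,0,-1.8],0,0],[[0,0,0],0,0],[[0,0,0],0,0]]}}

```text
time: 13.25
position: [0.5674, -0.0508, 0.1228]
tool_rot: [-0.306, 0.952, 0.0, -0.024]
ft_force: [0.2, -0.5, -0.1]
grip_width: 0.0868
```

Call:
{"api": "carry_out", "payload": {"steps": [[[-0.4,0.1,-1.4],0,0],[[0,0,-0.3],0,0],[[0,0,0],0,1],[[0,0,0],0,1],[[0,0,0],0,1],[[0,0,0],0,1],[[0,0,0],0,1],[[0,0,0],0,1]]}}

```text
time: 14.05
position: [0.5684, -0.0516, 0.1122]
tool_rot: [-0.306, 0.952, -0.004, -0.018]
ft_force: [-0.1, -0.5, -0.7]
grip_width: 0.0483
```

Call:
{"api": "carry_out", "payload": {"steps": [[[0,0,0],0,1],[[0,0,0],0,1],[[0,0,0],0,1]]}}

```text
time: 14.35
position: [0.5684, -0.0516, 0.1121]
tool_rot: [-0.306, 0.952, -0.004, -0.018]
ft_force: [-0.2, -0.3, 0.4]
grip_width: 0.0483
```

The width is 48 mm where I expected 43, so I'll look before lifting.

```bash
python3 - <<'E'
from h import *
c=snap("scene","pics/s5.png"); i=cv2.imread("pics/s5.png")[180:300,310:430]
d=snap("top","pics/t5.png"); j=cv2.imread("pics/t5.png")[100:220,320:440]
cv2.imwrite("pics/c5.png",cv2.resize(np.hstack([i,j]),(800,400),interpolation=2))
o=robot.get_obs();print(o["position"],o["grip_width"],o["ft_force"],o["moment"],R.from_quat(o["tool_rot"]).as_matrix().round(3).tolist())
E
```

```text
[ 0.56839411 -0.05155292  0.11211932] 0.04843701906369695 [0.60108153 0.25538969 1.10117158] [0.10063332 0.11169222 0.01146573] [[-0.812, -0.582, -0.033], [-0.582, 0.813, -0.018], [0.037, 0.004, -0.999]]
```

View pics/c5.png

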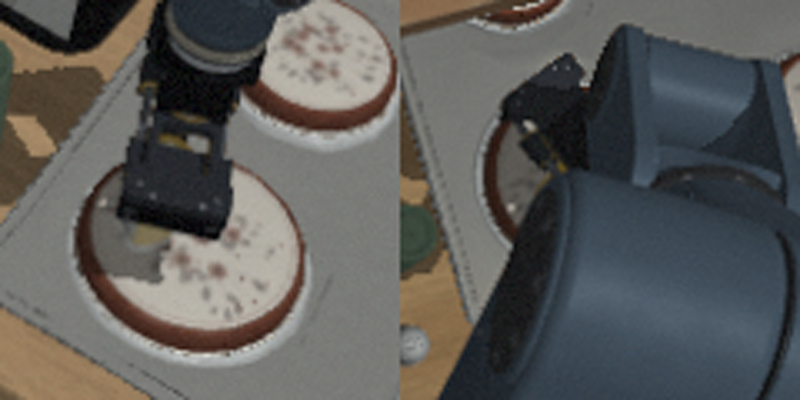

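Call:
{"api": "carry_out", "payload": {"steps": [[[0,0,1],0,1],[[0,0,1],0,1],[[0,0,0],0,1]], "squeeze": 30}}

```text
time: 14.75
position: [0.5681, -0.0514, 0.1334]
tool_rot: [-0.306, 0.952, -0.003, -0.019]
ft_force: [-0.8, 0.1, 0.2]
grip_width: 0.0482
```

```bash
python3 - <<'E'
from h import *
c=snap("scene","pics/s6.png"); i=cv2.imread("pics/s6.png")[200:280,320:400]
o=robot.get_obs();p=o["position"];M=R.from_quat(o["tool_rot"]).as_matrix();print(p,o["grip_width"],o["ft_force"])
i=cv2.resize(i,None,fx=7,fy=7,interpolation=2)
b=p+M[:,2]*.076
for k in range(40):
    t=k*np.pi/20
    for B,col in((b,(255,255,0)),(np.array([.5632,-.0498,.036]),(255,0,255))):
        u,v=(proj(c,B+.022*np.array([np.cos(t),np.sin(t),0]))-[320,200])*7; cv2.circle(i,(int(u),int(v)),1,col,-1)
cv2.imwrite("pics/c6.png",i)
E
```

```text
[ 0.56788386 -0.05137688  0.13292207] 0.04831328021183543 [ 0.92638836  0.29697523 -0.52697799]
```

View pics/c6.png

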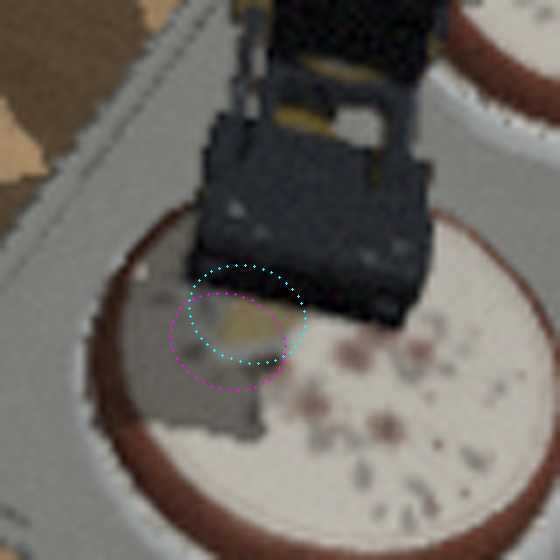

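The jar rose with the gripper, with its underside at the cyan prediction. I'll lift higher and carry it over.

Call:
{"api": "carry_out", "payload": {"steps": [[[0,0,2.5],0,1],[[0,0,4],0,1],[[0,0,4],0,1],[[0,0,2.5],0,1],[[-2,1,0.5],0,1],[[-3,2.5,0],0,1],[[-2.5,3,0],0,1],[[0,0,0],0,1]]}}

```text
time: 15.6
position: [0.4885, 0.0149, 0.2731]
tool_rot: [-0.304, 0.952, -0.003, -0.019]
ft_force: [0.3, 0.7, -1.3]
grip_width: 0.0484
```

```bash
python3 - <<'E'
from h import *
c=snap("scene","pics/s7.png"); i=cv2.imread("pics/s7.png")[130:270,240:400]
o=robot.get_obs();p=o["position"];M=R.from_quat(o["tool_rot"]).as_matrix();print(p,o["q"].round(3) if hasattr(o["q"],"round") else o["q"],o["grip_width"],o["ft_force"],M.round(3).tolist())
i=cv2.resize(i,None,fx=4.2,fy=4.2,interpolation=2)
b=p+M[:,2]*.076
for k in range(40):
    t=k*np.pi/20
    u,v=(proj(c,b+.022*(M[:,0]*np.cos(t)+M[:,1]*np.sin(t)))-[240,130])*4.2; cv2.circle(i,(int(u),int(v)),1,(255,255,0),-1)
cv2.imwrite("pics/c7.png",i)
E
```

```text
[0.49091171 0.0132834  0.27342433] [-0.187  0.323  1.705 -0.027  1.141  2.348] 0.04824768286991323 [ 0.33642061 -0.36531837 -1.02019787] [[-0.814, -0.58, -0.031], [-0.579, 0.815, -0.019], [0.036, 0.003, -0.999]]
```

View pics/c7.png

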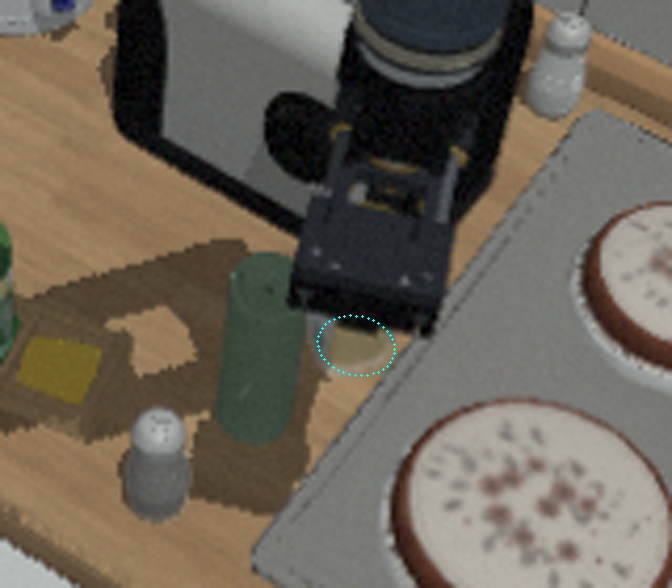

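The underside roughly follows the tool, but 48 mm suggests the jar is jammed at a slant. I probably pushed it off-centre while closing. There is plenty of time, so I'll set it back on the hob cover and regrip it centred.

Call:
{"api": "carry_out", "payload": {"steps": [[[2,-2,0],0,1],[[2.8,-2.5,0],0,1],[[1.6,-1.5,0],0,1],[[0,0,-3],0,1],[[0,0,-4.5],0,1],[[0,0,-4],0,1],[[0,0,0],0,1],[[0,0,0],0,1]]}}

```text
time: 16.45
position: [0.5659, -0.0561, 0.1574]
tool_rot: [-0.304, 0.953, -0.01, -0.011]
ft_force: [-0.4, -0.2, -1.6]
grip_width: 0.048
```

Call:
{"api": "carry_out", "payload": {"steps": [[[0,0,-2],0,1],[[0,0,-1.2],0,1],[[0,0,-0.4],0,1],[[0,0,0],0,1]]}}

```text
time: 16.85
position: [0.5714, -0.0583, 0.1269]
tool_rot: [-0.303, 0.953, -0.014, -0.006]
ft_force: [0.3, 0.3, -1.4]
grip_width: 0.048
```

Call:
{"api": "carry_out", "payload": {"steps": [[[-0.3,0.3,-0.6],0,1],[[0,0,-0.4],0,1],[[0,0,-0.2],0,1],[[0,0,0],0,1]]}}

```text
time: 17.25
position: [0.5698, -0.0551, 0.1171]
tool_rot: [-0.304, 0.953, -0.015, -0.004]
ft_force: [-0.1, 0.3, -1.1]
grip_width: 0.0482
```

Call:
{"api": "carry_out", "payload": {"steps": [[[0,0,-0.3],0,1],[[0,0,-0.2],0,1],[[0,0,0],0,1]]}}

```text
time: 17.55
position: [0.5703, -0.0554, 0.1123]
tool_rot: [-0.304, 0.953, -0.016, -0.003]
ft_force: [-0.1, -0.2, 0.6]
grip_width: 0.048
```

Call:
{"api": "carry_out", "payload": {"steps": [[[0,0,-0.1],0,0.4],[[0,0,0],0,0],[[0,0,0],0,0],[[0,0,0],0,0],[[0,0,2.5],0,0],[[0,0,4],0,0],[[0,0,4],0,0],[[-2,3,2],0,0],[[-1.5,2,0],0,0],[[0,0,0],0,0]]}}

```text
time: 18.55
position: [0.534, -0.0043, 0.2399]
tool_rot: [-0.303, 0.953, -0.015, -0.003]
ft_force: [-0.3, -0.4, 0.2]
grip_width: 0.087
```

```bash
python3 - <<'E'
from h import *
o=robot.get_obs();print(o["position"],o["grip_width"],R.from_quat(o["tool_rot"]).as_matrix().round(3).tolist())
from scipy.optimize import minimize
def comps(f,c):
    im=cv2.cvtColor(cv2.imread(f),cv2.COLOR_BGR2HSV)
    m=cv2.inRange(im,(18,110,70),(33,255,255)); k=np.zeros_like(m); k[210:270,330:400]=m[210:270,330:400]
    N,_,st,ce=cv2.connectedComponentsWithStats(k)
    for q in range(1,N):
        if st[q,4]>20: print(f,st[q].tolist(),ce[q].round(1))
c=snap("scene","pics/s8.png")
for f in("pics/scene0.png","pics/s4.png","pics/s8.png"): comps(f,c)
i=cv2.imread("pics/s8.png")[195:285,320:420]; i=cv2.resize(i,None,fx=6.6,fy=6.6,interpolation=2); cv2.imwrite("pics/c8.png",i)
E
```

```text
[ 0.53403968 -0.00429459  0.23994154] 0.08697363823634638 [[-0.817, -0.577, 0.003], [-0.577, 0.817, -0.03], [0.015, -0.026, -1.0]]
pics/scene0.png [351, 221, 17, 19, 172] [358.5 231.4]
pics/s4.png [351, 221, 17, 19, 169] [358.5 231.3]
pics/s8.png [353, 222, 18, 18, 165] [360.7 231.5]
```

View pics/c8.png

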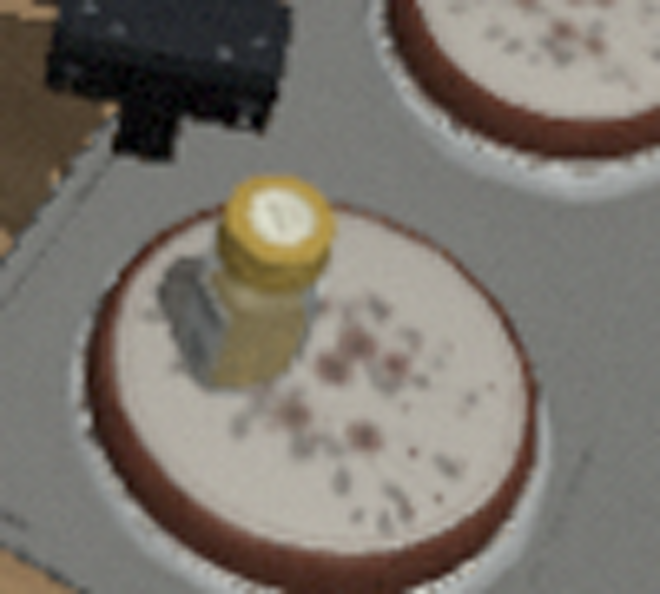

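The jar stands upright at crop (265,285) and its lid has shifted 2.2 px right. I'll compute the new position; no more pictures to view.

```bash
python3 - <<'E'
from h import *
s=cams.camera("scene"); u,v=proj(s,[.5632,-.0498,.136])
print(at(s,u+2.2,v+.1,.136), at(s,u,v,.136))
# fit lid-top from light cap centroid
for f in("pics/scene0.png","pics/s8.png"):
    im=cv2.cvtColor(cv2.imread(f),cv2.COLOR_BGR2HSV)[215:245,345:375]
    m=cv2.inRange(im,(15,0,150),(40,90,255)); N,_,st,ce=cv2.connectedComponentsWithStats(m)
    print(f,[(st[i].tolist(),(ce[i]+[345,215]).round(1)) for i in range(1,N) if st[i,4]>8])
t=cams.camera("top"); im=cv2.cvtColor(np.array(t["pixels"]),cv2.COLOR_RGB2HSV); m=cv2.inRange(im,(18,130,90),(33,255,255));N,_,st,ce=cv2.connectedComponentsWithStats(m)
print([(st[i].tolist(),ce[i].round(1)) for i in range(1,N) if st[i,4]>20 and st[i,0]>300])
E
```

```text
[ 0.56734413 -0.05351595  0.136     ] [ 0.5632 -0.0498  0.136 ]
pics/scene0.png [([10, 8, 10, 9, 70], array([359.5, 227.3]))]
pics/s8.png [([13, 8, 10, 9, 69], array([362.1, 227.4])), ([22, 13, 8, 17, 79], array([371.4, 235.9])), ([0, 14, 7, 6, 18], array([348.3, 231.5]))]
[]
```

Call:
{"api": "carry_out", "payload": {"steps": [[[1.7,-2.5,0],0,0],[[1.7,-2.5,-1],0,0],[[0,0,-3],0,0],[[0,0,-2],0,0],[[0,0,0],0,0]]}}

```text
time: 19.2
position: [0.5756, -0.0644, 0.1745]
tool_rot: [-0.3, 0.954, -0.017, -0.002]
ft_force: [-1.0, 0.0, -0.1]
grip_width: 0.0873
```

Call:
{"api": "carry_out", "payload": {"steps": [[[-0.8,1.0,-0.5],0,0],[[0,0,-2.5],0,0],[[0,0,-1.5],0,0],[[0,0,0],0,0],[[0,0,0],0,0]]}}

```text
time: 19.7
position: [0.5676, -0.0538, 0.1295]
tool_rot: [-0.299, 0.954, -0.017, -0.002]
ft_force: [0.6, -0.8, -0.4]
grip_width: 0.087
```

Call:
{"api": "carry_out", "payload": {"steps": [[[0,0,-1.5],0,0],[[0,0,-1.2],0,0],[[0,0,0],0,0],[[0,0,0],0,0]]}}

```text
time: 20.1
position: [0.5699, -0.0535, 0.1059]
tool_rot: [-0.299, 0.954, -0.019, 0.002]
ft_force: [0.5, 0.1, 0.9]
grip_width: 0.0871
```

Call:
{"api": "carry_out", "payload": {"steps": [[[-0.2,0,-0.5],0,0],[[0,0,0],0,1],[[0,0,0],0,1],[[0,0,0],0,1],[[0,0,0],0,1],[[0,0,0],0,1],[[0,0,0],0,1],[[0,0,0],0,1]], "squeeze": 25}}

```text
time: 20.9
position: [0.569, -0.0539, 0.1026]
tool_rot: [-0.299, 0.954, -0.02, 0.003]
ft_force: [-0.4, 0.7, -0.5]
grip_width: 0.0483
```

It reads 48.3 mm again, at a different height and well centred. So this looks like the true reading for this jar rather than a jam. I'll carry on.

Call:
{"api": "carry_out", "payload": {"steps": [[[0,0,3],0,1],[[0,0,4.5],0,1],[[0,0,4.5],0,1],[[0,0,2.5],0,1],[[-2.5,1.5,0.5],0,1],[[-3.2,2.5,0],0,1],[[-2.5,3,0],0,1],[[-1.5,4,0],0,1],[[-1.2,4.5,0],0,1]]}}

```text
time: 21.8
position: [0.4565, 0.1001, 0.2572]
tool_rot: [-0.294, 0.956, -0.021, 0.003]
ft_force: [0.9, 0.3, -0.6]
grip_width: 0.0481
```

Call:
{"api": "carry_out", "payload": {"steps": [[[-0.9,4.2,0],0,1],[[-0.6,3.2,0],0,1],[[0,0,0],0,1],[[0,0,0],0,1],[[0,0,0],0,1]]}}

```text
time: 22.3
position: [0.4363, 0.1805, 0.257]
tool_rot: [-0.297, 0.955, -0.02, 0.002]
ft_force: [-0.6, -1.0, -0.7]
grip_width: 0.0482
```

```bash
python3 - <<'E'
from h import *
o=robot.get_obs();print(o["position"],np.round(o["q"],3),o["ft_force"],R.from_quat(o["tool_rot"]).as_matrix().round(3).tolist())
E
```

```text
[0.43634367 0.18045178 0.25701044] [ 0.179  0.305  1.79  -0.045  1.038  2.739] [-0.58953206 -0.97103487 -0.69390028] [[-0.823, -0.568, 0.016], [-0.568, 0.822, -0.036], [0.007, -0.039, -0.999]]
```

Call:
{"api": "carry_out", "payload": {"steps": [[[-0.1,2.0,-2],3,1],[[0,0.6,-4],2,1],[[0,0,-3],0,1],[[0,0,0],0,1],[[0,0,0],0,1]]}}

```text
time: 22.8
position: [0.4404, 0.2018, 0.1664]
tool_rot: [-0.336, 0.942, -0.021, 0.007]
ft_force: [0.8, -0.2, -1.0]
grip_width: 0.0481
```

```bash
python3 - <<'E'
from h import *
o=robot.get_obs();print(o["position"],np.round(o["q"],3),o["ft_force"],R.from_quat(o["tool_rot"]).as_matrix().round(3).tolist())
E
```

```text
[0.4404182  0.2017559  0.16644312] [ 0.222  0.461  1.864 -0.056  0.8    2.717] [ 0.81029939 -0.1594034  -1.02939078] [[-0.774, -0.632, 0.026], [-0.633, 0.774, -0.035], [0.002, -0.044, -0.999]]
```

Call:
{"api": "carry_out", "payload": {"steps": [[[-0.6,0.7,-2],0,1],[[-0.1,0,-2],0,1],[[0,0,0],0,1],[[0,0,0],0,1]]}}

```text
time: 23.2
position: [0.4395, 0.2072, 0.1315]
tool_rot: [-0.333, 0.943, -0.022, 0.013]
ft_force: [-0.0, -0.7, -0.2]
grip_width: 0.0483
```

```bash
cat > est.py <<'E'
from h import *
q0=R.from_quat([-0.299,.954,-.02,.003]); v=q0.inv().apply([-.0013,-.0001,-.0666]); a=q0.inv().apply([0,0,1])
o=robot.get_obs(); q=R.from_quat(o["tool_rot"]); b=o["position"]+q.apply(v)
print("bottom",b.round(4),"to go",(np.array([.4342,.209,.034])-b).round(4),"axis",q.apply(a).round(3),np.round(o["q"],3),"v",np.abs(o["joint_velocities"]).max(),o["grip_width"],o["time"])
E
python3 est.py
```

```text
bottom [0.4394 0.2071 0.0649] to go [-0.0052  0.0019 -0.0309] axis [-0.018 -0.002  1.   ] [ 0.235  0.522  1.896 -0.064  0.695  2.745] v 0.012299950243942266 0.04830202546233897 23.2
```

Call:
{"api": "carry_out", "payload": {"steps": [[[-0.7,0.2,-1.2],0,1],[[-0.1,0,-1.0],0,1],[[0,0,0],0,1],[[0,0,0],0,1]]}}

```text
time: 23.6
position: [0.4366, 0.2092, 0.1142]
tool_rot: [-0.332, 0.943, -0.023, 0.019]
ft_force: [0.2, 0.4, -0.5]
grip_width: 0.0483
```

```bash
python3 est.py
```

```text
bottom [0.4373 0.2093 0.0476] to go [-0.0031 -0.0003 -0.0136] axis [-0.03  -0.004  1.   ] [ 0.24   0.552  1.92  -0.071  0.63   2.761] v 0.00772556683872809 0.04826348237989812 23.6
```

Call:
{"api": "carry_out", "payload": {"steps": [[[-0.5,0,-0.7],0,1],[[0,0,-0.4],0,1],[[0,0,0],0,1],[[0,0,0],0,1]]}}

```text
time: 24.0
position: [0.4325, 0.2093, 0.1035]
tool_rot: [-0.332, 0.943, -0.023, 0.02]
ft_force: [-0.0, 0.7, -0.7]
grip_width: 0.0483
```

```bash
python3 est.py; python3 - <<'E'
from h import *
# numeric check of jars via scene: red/green lid centroids vs expectation, visible yellow pad/jar bottom
c=snap("scene","pics/s9.png"); im=cv2.cvtColor(np.array(c["pixels"]),cv2.COLOR_RGB2HSV)
for nm,lo,hi,ref in(("red",(0,150,50),(6,255,255),"s4"),("grn",(55,90,25),(85,255,255),"s4")):
    for tag,I in(("now",im),(ref,cv2.cvtColor(cv2.imread(f"pics/{ref}.png"),cv2.COLOR_BGR2HSV))):
        m=cv2.inRange(I,lo,hi); k=np.zeros_like(m); k[160:225,190:260]=m[160:225,190:260]
        N,_,st,ce=cv2.connectedComponentsWithStats(k); print(nm,tag,[(st[i].tolist(),ce[i].round(1).tolist()) for i in range(1,N) if st[i,4]>25])
A=cv2.imread("pics/s9.png").astype(int);B=cv2.imread("pics/s4.png").astype(int)
for n,p,r in(("cand",[.5156,.1065,.144],6),("pep",[.4209,.1002,.09],5)):
    u,v=proj(c,p).astype(int); print(n,np.abs(A-B)[v-r:v+r+8,u-r:u+r].mean())
E
```

```text
bottom [0.4334 0.2095 0.0369] to go [ 0.0008 -0.0005 -0.0029] axis [-0.033 -0.005  0.999] [ 0.243  0.569  1.937 -0.075  0.593  2.768] v 0.006238206652905014 0.04833399612285185 24.0
red now [([206, 173, 16, 16, 141], [213.9, 181.3]), ([206, 198, 20, 13, 49], [215.6, 205.4])]
red s4 [([206, 173, 16, 16, 152], [213.9, 181.3]), ([206, 198, 20, 13, 56], [216.1, 205.4])]
grn now [([226, 182, 14, 16, 114], [232.0, 188.4]), ([225, 201, 7, 14, 37], [227.4, 208.0])]
grn s4 [([227, 182, 15, 16, 178], [233.9, 189.5]), ([225, 201, 15, 14, 107], [232.8, 207.3])]
cand 16.62361111111111
pep 19.69814814814815
```

```bash
python3 - <<'E'
from h import *
c=cams.camera("scene"); A=cv2.cvtColor(np.array(c["pixels"]),cv2.COLOR_RGB2BGR); B=cv2.imread("pics/scene0.png")
h=cv2.cvtColor(A,cv2.COLOR_BGR2HSV); print("yellow at hob",cv2.countNonZero(cv2.inRange(h[215:280,335:395],(18,110,70),(33,255,255))))
for n,(u0,v0,u1,v1) in(("cand",(290,188,316,238)),("pep",(268,224,288,254))):
    g=lambda I:cv2.Canny(cv2.cvtColor(I,cv2.COLOR_BGR2GRAY),60,150)
    r=cv2.matchTemplate(A[v0-6:v1+6,u0-6:u1+6],B[v0:v1,u0:u1],cv2.TM_CCOEFF_NORMED); _,m,_,l=cv2.minMaxLoc(r); print(n,"shift",l[0]-6,l[1]-6,round(m,2))
t=lambda p:proj(c,p).round(1)
print("bottom ctr",t([.4334,.2095,.0369]),"near rim",t([.4334-.0155,.2095-.0155,.0369]),"pad ctr",t([.4342,.209,.012]))
H=h[195:235,236:276]
for r in range(0,40,1):
    print(195+r,''.join('Y' if 18<=p[0]<=33 and p[1]>190 and p[2]>80 else 'y' if 18<=p[0]<=33 and p[1]>110 else '#' if p[2]<60 else '.' for p in H[r]))
E
```

```text
yellow at hob 0
cand shift 0 0 0.99
pep shift 0 0 0.99
bottom ctr [253.9 212.1] near rim [253.1 218.4] pad ctr [254.  217.3]
195 #############################...........
196 #############################...........
197 #############################...........
198 #############################...........
199 ############################............
200 ############################............
201 ############################............
202 ##########################y#............
203 #..#################.#####..............
204 ####################.######.............
205 ###############..########...............
206 #########################...............
207 #########################...............
208 ######y##################...............
209 #########################...............
210 #########################...............
211 #########################...............
212 #########################..y............
213 #.........yy#############.yyy...........
214 .........yyy......#.#####yyy......y.....
215 .........yyy..............yy......y.....
216 .........yyyy............yyy............
217 ........yyyyy.........yyyyyy............
218 ........yyyyyyy...yyyyyyyyy.............
219 ........yyyyyyyyyyyyyyyyyyy.............
220 .......yyyyyyyyyyyyyyyyyyyy.............
221 ........yyyyyyyyyyyyyyyyyy..............
222 ..........yyyyyyyyyyyyyyyy..............
223 .............yyyyyyyyyyyy...............
224 ...............yyyyyyyyyy...............
225 ..................yyyyyy................
226 .....................yyy................
227 ................y.......................
228 ..........................yy............
229 ........................................
230 .........y..............................
231 ........................................
232 ........................................
233 ........................................
234 ........................................
```

The jar's underside sits where predicted: rim at row 218, column about 254. The candle, pepper and red jar have not moved, and what I can see of the green jar matches its earlier position. Handing in.

```bash
python3 -c "
from h import *
print(robot.hand_in())"; python3 est.py
```

```text
the job is handed in; nothing more can be done
None
the job is handed in; nothing more can be done
```

The red jar is upright and released on the red pad. The yellow jar is held over the middle of the yellow pad, with its underside about 25 mm above it. I handed the job in at about 24 s; it reports no verdict.

**Last checks:**
- **Yellow jar:** it is an estimated 1 mm off centre, tilted about 0.03 rad, and the arm was nearly still. The scene image agreed with the predicted underside to about 1 px.
- **Red jar:** its lid had not moved since I let go. It matched the target position to about 2 px, roughly 3–5 mm.
- **Green jar:** the part I could see was in place, but the gripper hid some of it.
- **Candle and pepper shaker:** both showed zero shift by template match.

**What did not go as expected:**
- **Grip width:** on the yellow jar it read 48 mm where I expected about 43. I suspected a slanted grip, so I set the jar back on the hob cover and regripped it lower and centred. The reading was the same, and I could not explain it.
- **Tool lean:** the tool picked up about 0.07 rad of lean on the way. A half turn of the wrist before picking up yellow mostly cancelled it.

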